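# Fill the solvent bottle crate

## Task

Stow the three loose solvent bottles in the divided wooden crate, one in each empty cell, all standing upright on the crate floor with their caps up; one of them has fallen over on the bench and has to be set upright first or on the way. Set the bottles down rather than dropping them, leave the bottle that is already in the crate standing there, and do not shift the mug or the solder spool.

Things in the scene. Friction and masses are not known exactly. Their poses are not given: they have to be found in the camera images.
- crate: square open plywood crate fixed to the worktop at any yaw, 162 x 162 x 50 mm high; floor, outer walls and crossed dividers 6 mm thick (dividers 47 mm high), so four 72 x 72 mm cells centred at (+-39, +-39) mm in its x and y. Origin at the centre of its underside, axes along the walls. The stored bottle occupies one cell, three are empty.
- bottle_a: rigid cream solvent bottle, green cap, 190 g nominal, 49 mm diameter, 100 mm tall; shoulder narrows from about 60 to 82 mm, cap 27.6 mm diameter from 82 to 100 mm. Origin: centre of its underside; own z runs from base to cap. Starts standing on the worktop.
- bottle_b: rigid cream solvent bottle, green cap, 190 g nominal, 49 mm diameter, 100 mm tall; shoulder narrows from about 60 to 82 mm, cap 27.6 mm diameter from 82 to 100 mm. Origin: centre of its underside; own z runs from base to cap. Starts standing on the worktop.
- bottle_lying: rigid cream solvent bottle, green cap, 190 g nominal, 49 mm diameter, 100 mm tall; shoulder narrows from about 60 to 82 mm, cap 27.6 mm diameter from 82 to 100 mm. Origin: centre of its underside; own z runs from base to cap. Starts lying, axis 24.5 mm high, cap roughly away from the robot; can roll. Held loosely and nearly upright, it turns in the fingers when its base is pressed on the worktop.
- bottle_stored: rigid cream solvent bottle, green cap, 190 g nominal, 49 mm diameter, 100 mm tall; shoulder narrows from about 60 to 82 mm, cap 27.6 mm diameter from 82 to 100 mm. Origin: centre of its underside; own z runs from base to cap. Already stands loose in one crate cell; stays there.
- mug: white pottery mug, 80 mm diameter, 91 mm tall, handle to one side, standing loose at the far left; bystander. Origin in its underside, 15 mm from the body's axis on the handle side.
- solder_spool: spool of solder wire with dark violet flanges, about 65 mm diameter, 69 mm tall, standing loose at the near left; bystander. Origin in its underside, about 20 mm from the spool's axis.

How it is judged (in metres and radians):
At the end, for the whole second after the job is handed in: All four bottles stand in the crate, one per cell: underside centre within 72 mm of the crate's centre along both crate axes and under 12 mm above the crate's underside (floor is 6 mm), cap up, tilt under 0.12 rad, slower than 20 mm/s (x of bottle_a in the frame of crate between -0.072 and 0.072 m and y of bottle_a in the frame of crate between -0.072 and 0.072 m and z of bottle_a in the frame of crate between 0 and 0.012 m and angle between each of bottle_a, bottle_b, bottle_lying, bottle_stored's own z axis and vertical below 0.12 rad and linear speed of each of bottle_a, bottle_b, bottle_lying, bottle_stored below 0.02 m/s and x of bottle_b in the frame of crate between -0.072 and 0.072 m and y of bottle_b in the frame of crate between -0.072 and 0.072 m and z of bottle_b in the frame of crate between 0 and 0.012 m and x of bottle_lying in the frame of crate between -0.072 and 0.072 m and y of bottle_lying in the frame of crate between -0.072 and 0.072 m and z of bottle_lying in the frame of crate between 0 and 0.012 m and x of bottle_stored in the frame of crate between -0.072 and 0.072 m and y of bottle_stored in the frame of crate between -0.072 and 0.072 m and z of bottle_stored in the frame of crate between 0 and 0.012 m); the robot touches nothing.
It fails at once if a loose bottle is dropped: it falls free with its underside centre more than 35 mm above the worktop ((contact force between bottle_a and anything else below 0.01 N and height (world z) of bottle_a above 0.035 m) or (contact force between bottle_b and anything else below 0.01 N and height (world z) of bottle_b above 0.035 m) or (contact force between bottle_lying and anything else below 0.01 N and height (world z) of bottle_lying above 0.035 m)).
It fails at once if the bottle already in the crate is tipped or lifted out (angle between bottle_stored's own z axis and vertical above 0.3 rad or height (world z) of bottle_stored above 0.025 m).
It fails at once if the mug or the solder spool is moved more than 30 mm (distance of any of solder_spool, mug from where it was at the start of the episode above 0.03 m).
It also fails if it takes over 72 s, if anything falls off the work surface, if the arm or the gripper's body presses on something with over 40 N, if the wrist force passes 120 N, or if a joint passes its speed limit or range.

## Robot

A 6-joint arm with a two-finger parallel gripper is mounted at the origin on a cart in front of the work surface, level with it; the furniture and walls round the work are solid. World frame = base frame: x ahead of the robot, y to its left, z up, the work surface at z = 0. Lengths are in mm, angles in degrees, forces in N, time in s.
With the tool pointing down it reaches from about 300 to 850 mm from the base axis. Payload 4.2 kg.
Tool frame: the origin (TCP) lies at the very end of the fingers, on their centre line; the grasp point (between the pads) lies 19 mm behind it; z points along the fingers, y is the line along which they close (so a half turn about z gives the same grasp; the last joint's range is limited). The gripper opens to 91 mm and grips with 3 to 60 N. Pads are 32 mm wide; open, the fingers measure 118 mm over their backs; the gripper's body (76 mm by 178 mm) begins 60 mm behind the grasp point.
Start: joints at [63.255, 18.312, 89.639, -0, 72.044, -1.146], TCP at [248.452, 518.57, 213.976] pointing down, gripper open.
Joint ranges: [-177.97, 177.97], [-48.28, 115.42], [12.27, 149.76], [-77.06, 257.06], [2.81, 150.46], [-146.56, 146.56]. Speed limits (degrees/s): [147.25, 147.25, 180, 180, 180, 180].

## Interface

Orientations are given as [roll, pitch, yaw] about the fixed x, y, z axes, in that order (R = Rz(yaw) Ry(pitch) Rx(roll)).
In Python, from workcell import env gives the robot as it stands.
- The arm moves only by the shell command python3 -m pendant 'ROWS' [FORCE]. ROWS is a JSON object of lists of equal length, an entry for each row: "translation": the shift along the tool's x, y, z in mm, a list of three; "roll": the turn about the tool's z in rad; "hand": the closure in counts, from 0 (fully open) to 255 (shut). In form: {"translation": [[dx, dy, dz], ...], "roll": [roll, ...], "hand": [hand, ...]}. A call has exactly 8 rows; each row shifts and turns the commanded pose from where the row before left it, along the tool's axes as they then stand; what a row does not reach is not made up. A row lasts 1/12 s, in which the tool goes at most 41.7 mm and 7.16 degrees, less where a joint would pass 70% of its speed; a pose out of reach is approached as far as the arm can. A call with a gripper value outside its range is refused whole. The fingers move at their own pace and stop on an object; FORCE is the grip in N (left out, the last holds). Time passes only in rows, so rows that do not move let the fingers close, or fill a call up. It gives the time, the measured TCP pose, the force, the opening and the grip force at its end, in the units of the state.
- env.state(): the state, without advancing time (a new reading comes with each control period).
- env.grab_frame(name): name is "scene" or "top" or "wrist"; returns a dict with "frame" (420x560x3 uint8, red, green, blue), "z_map" (420x560 float32, mm along the optical axis (not along the pixel's ray), 0 where there is no reading), "fx", "fy", "cx", "cy" (pixels), "pose" (4x4, takes a point from camera to world coordinates). Camera axes: x right, y down, z forward; pixel columns grow to the right and rows downward; lengths in mm; the calibration is good to about 2 mm. A picture is of the moment at which its call begins.
- env.job_done(): hands the job in; it is judged then, once.
Trained networks look in a picture, given as the dict that the camera call returned (one of the last four; its "shot" number tells which), for a name from the list of things; names that differ only in an ending like _2 or _b are one class to them, and where a whole thing is asked for, a point or a joint stands for the part that bears it (a point fixed in the world has none). Each returns a list of dicts, best first, with "score" (0 to 1); they miss things now and then, are a little off and sometimes report something else, mostly with a low value. They report only what shows in the picture. A call takes as long as a camera call.
- env.recognise(picture, label): "rect" ([centre column, centre row, width, height] in pixels, round what is visible of it).
- env.regions_of(picture, label): "pixels" (420x560 bool, what is visible of it) and "rect" ([centre column, centre row, width, height] in pixels, round what is visible of it).
The state is a dict: "time_s": time; "qpos": joint angles; "qvel": joint speeds; "effort": joint torques, N m; "ee_pos": TCP position; "ee_rot": TCP orientation; "force": force on the tool from outside, world axes, zero at the start; "torque": the same for the moment, N m; "gripper_width": finger opening in mm; "gripper_force": force on a finger pad.
Only numpy, scipy, OpenCV 4.12 (cv2) and the standard library are available. Lean on these libraries where they do the work, as an engineer would, in place of code of your own. Each camera call takes 0.05 s, during which the arm holds its last target. There are 200 camera calls.

## Working session

There is one attempt and no reset: what is moved stays moved. The work goes in short steps, Python scripts to look and compute and a shell command to move; the robot and the scene stay as the last step left them, time stands still between calls to the robot, and variables do not carry over. Pictures are saved under pics/ and viewed, at most 11 in all, crops included, and the job is handed in when it is done.

```bash
mkdir -p pics; ls
cat > h.py <<'E'
import numpy as np, cv2
from workcell import env
def pts(f,m):
    v,u=np.nonzero(m&(f["z_map"]>0)); z=f["z_map"][v,u]
    p=np.c_[(u-f["cx"])/f["fx"]*z,(v-f["cy"])/f["fy"]*z,z,np.ones(len(z))]
    return (p@np.array(f["pose"]).T)[:,:3]
def save(f,n): cv2.imwrite("pics/"+n,cv2.cvtColor(f["frame"],cv2.COLOR_RGB2BGR))
E
python3 - <<'E'
from h import *
s=env.state(); print({k:np.round(v,2) for k,v in s.items()})
f=env.grab_frame("top"); save(f,"top0.png"); g=env.grab_frame("scene"); save(g,"scene0.png")
print(np.round(f["pose"],2))
for n in ["crate","bottle_a","mug","solder_spool","bottle_lying"]:
    for r in env.regions_of(f,n):
        p=pts(f,r["pixels"]); 
        if len(p)<20: continue
        print(n,round(r["score"],2),np.round(r["rect"]),len(p),"lo",np.percentile(p,2,0).round(),"hi",np.percentile(p,98,0).round(),"med",np.median(p,0).round())
        if n=="crate":
            q=p[(p[:,2]>44)&(p[:,2]<56)]; print(cv2.minAreaRect(q[:,:2].astype(np.float32)))
E
```

```text
pics
{'time_s': np.float64(0.0), 'qpos': array([63.26, 18.35, 89.71, -0.  , 72.04, -1.15]), 'qvel': array([ 0.05,  0.02, -0.08,  0.07,  0.04,  0.  ]), 'effort': array([ -0.  , -41.25, -23.2 ,   0.07,   0.05,  -0.  ]), 'ee_pos': array([248.23, 518.11, 213.12]), 'ee_rot': array([-179.9,    0. ,  154.4]), 'force': array([ 0.81, -0.2 , -0.42]), 'torque': array([ 0.03,  0.01, -0.  ]), 'gripper_force': np.float64(0.0), 'gripper_width': np.float64(91.12)}
[[-0.00000e+00 -9.80000e-01  1.90000e-01  2.28730e+02]
 [-1.00000e+00  0.00000e+00 -0.00000e+00  3.32500e+01]
 [-0.00000e+00 -1.90000e-01 -9.80000e-01  1.50088e+03]
 [ 0.00000e+00  0.00000e+00  0.00000e+00  1.00000e+00]]
crate 0.92 [227. 213.  73.  76.] 3257 lo [449.  80.  -0.] hi [628. 255.  54.] med [547. 162.   9.]
((538.3754272460938, 167.04144287109375), (163.7756805419922, 162.0848846435547), 18.222272872924805)
bottle_a 0.84 [342. 227.  21.  15.] 318 lo [ 474. -166.    2.] hi [ 515. -122.  103.] med [ 488. -141.   70.]
bottle_a 0.54 [302. 166.  18.  19.] 304 lo [640. -58.   9.] hi [675. -14. 104.] med [654. -34.  69.]
mug 0.94 [162. 173.  33.  35.] 966 lo [600. 312.   3.] hi [684. 390.  93.] med [640. 351.  57.]
solder_spool 0.73 [153. 296.  30.  28.] 557 lo [276. 333.  -0.] hi [333. 390.  76.] med [305. 358.  68.]
bottle_lying 0.91 [386. 219.  20.  35.] 505 lo [ 471. -304.   10.] hi [ 558. -246.   53.] med [ 508. -274.   42.]
```

View pics/top0.png

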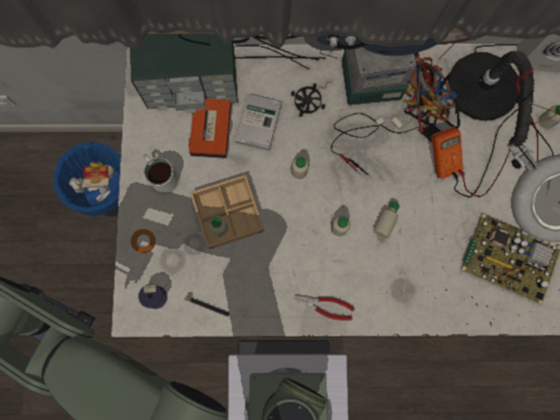

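View pics/scene0.png

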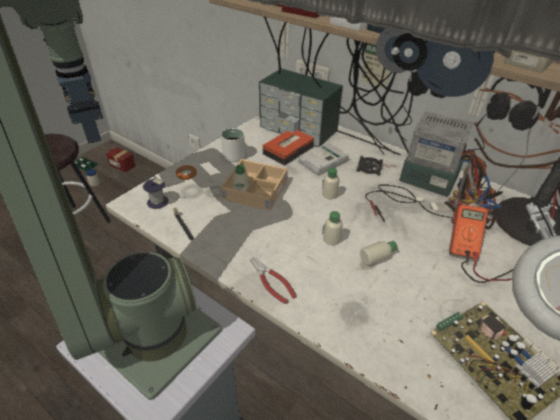

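Run:
```python
from h import *
f=env.grab_frame("top"); H,W=f["z_map"].shape
p=pts(f,np.ones((H,W),bool))
m=(f["z_map"]>0); fr=f["frame"][m].astype(int)
sel=(p[:,2]>92)&(p[:,2]<110)&(p[:,0]<720)&(p[:,0]>420)&(p[:,1]<280)
green=(fr[:,1]>fr[:,0]+15)
for c,(x,y) in {"a":(488,-141),"b":(654,-34)}.items():
    k=sel&(np.hypot(p[:,0]-x,p[:,1]-y)<40); print(c,k.sum(),p[k].mean(0).round(1),fr[k].mean(0).round())
k=sel&(p[:,1]>70); print("stored",k.sum(),p[k].mean(0).round(1))
k=(p[:,1]<-235)&(p[:,1]>-315)&(p[:,0]>440)&(p[:,0]<600)&(p[:,2]>12)
q=p[k]; G=green[k]; print("lying green",G.sum(),q[G].mean(0).round(1),"body",q[~G].mean(0).round(1), q[:,0].min(),q[:,0].max())
r=q[q[:,2]>40]; d=np.polyfit(r[:,0],r[:,1],1); print(d, r[:,0].min(), r[:,0].max(), np.degrees(np.arctan(d[0])))
```

```text
a 85 [ 496.7 -146.3   98.6] [44. 83. 48.]
b 79 [663.1 -36.   98.9] [42. 82. 47.]
stored 87 [495.6 189.2 103.7]
lying green 61 [ 554.8 -297.6   35.8] body [ 506.7 -273.5   40.8] 466.9787488181929 567.7588271307187
[ -0.37634468 -83.06457277] 470.16068255091466 559.4779100701471 -20.623560998929253
```

The pictures show:
- **Crate:** around (227,213) in the top view, with the stored bottle in its near-left cell (217,225).
- **Standing bottles:** at (342,225) and (300,163).
- **Fallen bottle:** at (387,218), cap pointing away from the robot at (394,205).

I'll do the fallen bottle first, since the tool yaw already suits it.

```bash
M='{"translation":[[-25.5,-25.1,0],[-25.5,-25.1,0],[-25.5,-25.1,0],[-25.5,-25.1,0],[-25.5,-25.1,0],[-25.5,-25.1,0],[-25.5,-25.1,0],[-25.5,-25.1,0]],"roll":[0,0,0,0,0,0,0,0],"hand":[0,0,0,0,0,0,0,0]}' 
python3 -m pendant '{"translation":[[-25.5,-25.1,0],[-25.5,-25.1,0],[-25.5,-25.1,0],[-25.5,-25.1,0],[-25.5,-25.1,0],[-25.5,-25.1,0],[-25.5,-25.1,0],[-25.5,-25.1,0]],"roll":[0,0,0,0,0,0,0,0],"hand":[0,0,0,0,0,0,0,0]}'
python3 -m pendant '{"translation":[[-25.5,-25.1,0],[-25.5,-25.1,0],[-25.5,-25.1,0],[-25.5,-25.1,0],[-25.5,-25.1,0],[-25.5,-25.1,0],[-25.5,-25.1,0],[-25.5,-25.1,0]],"roll":[0,0,0,0,0,0,0,0],"hand":[0,0,0,0,0,0,0,0]}'
python3 -m pendant '{"translation":[[-25.5,-25.1,0],[-25.5,-25.1,0],[-25.5,-25.1,0],[-25.5,-25.1,0],[-25.5,-25.1,0],[-25.5,-25.1,0],[-25.5,-25.1,0],[-25.5,-25.1,0]],"roll":[0,0,0,0,0,0,0,0],"hand":[0,0,0,0,0,0,0,0]}'
cat >> h.py <<'E'
def go(x,y,z,yaw):  # total shift in the tool axes to a target, and roll
    s=env.state(); p=np.array(s["ee_pos"]); a=np.radians(s["ee_rot"][2]); d=np.array([x,y,z])-p
    print("at",p.round(1),np.round(s["ee_rot"],1),"w",round(float(s["gripper_width"]),1))
    for b,n in ((a,"now"),(np.radians(yaw),"after turn")):
        print(n,"shift",np.round([d[0]*np.cos(b)+d[1]*np.sin(b),d[0]*np.sin(b)-d[1]*np.cos(b),-d[2]],1),"dist",np.linalg.norm(d).round(),"roll",round(-np.radians((yaw-np.degrees(a)+180)%360-180),3))
E
python3 - <<'E'
from h import *
f=env.grab_frame("wrist"); save(f,"w1.png"); p=pts(f,np.ones(f["z_map"].shape,bool)); fr=f["frame"][f["z_map"]>0].astype(int)
s=env.state(); print(np.round(s["ee_pos"],1),np.round(s["ee_rot"],1),s["time_s"])
for r in env.regions_of(f,"bottle_lying"):
    q=pts(f,r["pixels"]); c=f["frame"][r["pixels"]&(f["z_map"]>0)].astype(int); g=c[:,1]>c[:,0]+15
    q0=q; 
    print(r["score"],np.round(r["rect"]),len(q),q.max(0).round(),q.min(0).round())
    if g.sum()>10: 
        print("cap",q[g].mean(0).round(1),g.sum())
    b=q[~g]; e=b[b[:,2]>b[:,2].max()-4]; (vx,vy,x0,y0)=cv2.fitLine(e[:,:2].astype(np.float32),cv2.DIST_L2,0,.01,.01).ravel(); print("ridge",x0,y0,np.degrees(np.arctan2(vy,vx)))
    u=np.array([vx,vy]); u*=np.sign(u[0]); t=q[:,:2]@u; print("ends",np.percentile(t,[1,99]), "=> base",(np.array([x0,y0])+u*(np.percentile(t,1)-np.array([x0,y0])@u)).round(1),"cap end",(np.array([x0,y0])+u*(np.percentile(t,99)-np.array([x0,y0])@u)).round(1))
E
```

```text
time_s: 1.07
ee_pos: [345.9, 247.7, 214.2]
ee_rot: [180.0, 0.0, 154.4]
force: [0.5, -0.2, -0.2]
gripper_width: 91.2
gripper_force: 0.0
time_s: 1.73
ee_pos: [443.1, -21.7, 214.2]
ee_rot: [180.0, 0.0, 154.4]
force: [0.5, 1.4, -0.3]
gripper_width: 91.0
gripper_force: 0.0
time_s: 2.4
ee_pos: [540.3, -290.9, 213.9]
ee_rot: [180.0, -0.0, 154.4]
force: [1.5, -0.3, 0.1]
gripper_width: 91.2
gripper_force: 0.0
[ 542.8 -297.5  213.2] [-179.8    0.3  154.2] 2.45
```

View pics/w1.png

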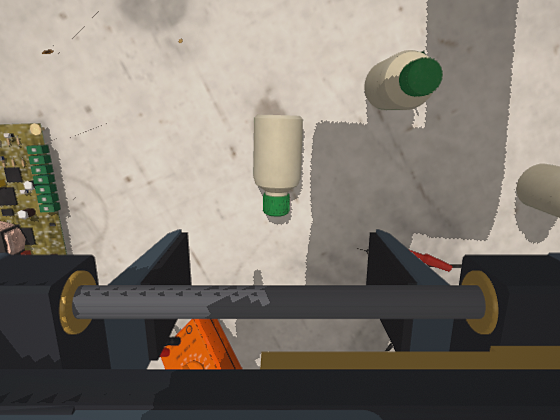

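The wrist view shows the fallen bottle at about (277,155) with its cap at (277,204), nicely between the fingers. The network missed it, so I'll measure it from depth in that box.

Run:
```python
from h import *
f=env.grab_frame("wrist"); m=np.zeros(f["z_map"].shape,bool); m[108:222,245:310]=1
m&=f["z_map"]>0; q=pts(f,m); c=f["frame"][m].astype(int)
k=(q[:,2]>12)&(q[:,2]<60); q=q[k]; c=c[k]; g=(c[:,1]>c[:,0]+15)
print("cap",q[g].mean(0).round(1),g.sum(),"zmax body",q[~g][:,2].max())
b=q[~g]; e=b[b[:,2]>b[:,2].max()-5]; vx,vy,x0,y0=cv2.fitLine(e[:,:2].astype(np.float32),cv2.DIST_L2,0,.01,.01).ravel()
u=np.array([vx,vy])*np.sign(vx); o=np.array([x0,y0]); t=(q[:,:2]-o)@u; l,h=np.percentile(t,[.5,99.5])
print("axis deg",np.degrees(np.arctan2(u[1],u[0])),"base",(o+u*l).round(1),"capend",(o+u*h).round(1),h-l)
base=o+u*l; 
T=base+u*97; print("grasp",T); go(T[0],T[1],6,90+np.degrees(np.arctan2(u[1],u[0]))+90)
```

```text
cap [ 553.  -301.3   34.8] 526 zmax body 50.03806235377647
axis deg -27.23177 base [ 475.1 -261.1] capend [ 561.8 -305.7] 97.51236017483927
grasp [ 561.31197026 -305.48525144]
at [ 540.4 -291.2  213. ] [180.   -0.  154.2] w 91.3
now shift [-25.1  -3.8 207. ] dist 209.0 roll 0.026
after turn shift [-25.2  -3.1 207. ] dist 209.0 roll 0.026
```

```bash
python3 -m pendant '{"translation":[[-6,-1,25],[-6,-1,25],[-6,-1,26],[-7,0,26],[0,0,26],[0,0,26],[0,0,26],[0,0,26]],"roll":[0.026,0,0,0,0,0,0,0],"hand":[0,0,0,0,0,0,0,0]}' 6
python3 -m pendant '{"translation":[[0,0,0],[0,0,0],[0,0,0],[0,0,0],[0,0,0],[0,0,0],[0,0,0],[0,0,0]],"roll":[0,0,0,0,0,0,0,0],"hand":[0,0,255,255,255,255,255,255]}' 6
python3 -m pendant '{"translation":[[0,0,0],[0,0,0],[0,0,0],[0,0,0],[0,0,0],[0,0,0],[0,0,0],[0,0,0]],"roll":[0,0,0,0,0,0,0,0],"hand":[255,255,255,255,255,255,255,255]}' 6
```

```text
time_s: 3.22
ee_pos: [560.8, -301.5, 7.2]
ee_rot: [180.0, -0.0, 153.0]
force: [-0.5, 0.2, -0.4]
gripper_width: 91.0
gripper_force: 0.0
time_s: 3.88
ee_pos: [561.3, -303.2, 8.5]
ee_rot: [180.0, 0.0, 152.9]
force: [-0.1, 0.8, 0.1]
gripper_width: 54.2
gripper_force: 0.0
time_s: 4.55
ee_pos: [561.0, -303.1, 7.9]
ee_rot: [180.0, -0.0, 152.9]
force: [-0.7, -0.1, 1.1]
gripper_width: 27.3
gripper_force: 6.0
```

```bash
python3 -m pendant '{"translation":[[0,0,-5],[0,0,-5],[0,0,-5],[0,0,-5],[0,0,-5],[0,0,-5],[0,0,-5],[0,0,-5]],"roll":[0,0,0,0,0,0,0,0],"hand":[255,255,255,255,255,255,255,255]}' 6
python3 - <<'E'
from h import *
f=env.grab_frame("scene"); save(f,"s2.png"); im=f["frame"][190:310,320:480]; cv2.imwrite("pics/s2c.png",cv2.resize(cv2.cvtColor(im,cv2.COLOR_RGB2BGR),None,fx=4,fy=4))
E
```

```text
time_s: 5.22
ee_pos: [561.1, -303.0, 48.5]
ee_rot: [180.0, 0.0, 152.9]
force: [-0.0, 0.1, -1.5]
gripper_width: 27.3
gripper_force: 6.3
```

View pics/s2c.png

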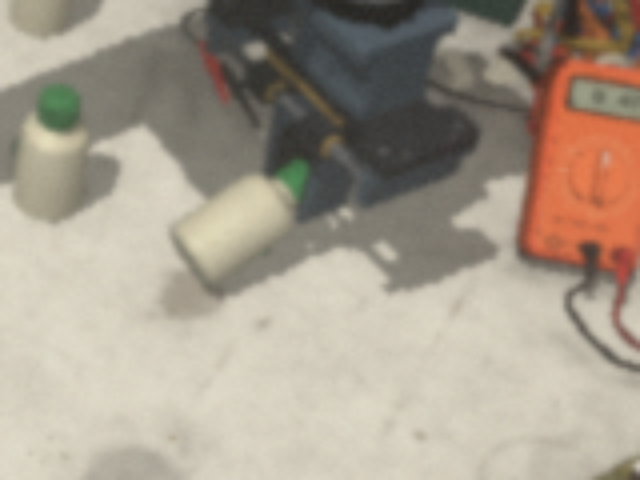

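The bottle is pivoting: cap in the fingers at crop (295,180), base edge near the bench at (215,290), tilted about 30°. I'll continue on an arc about the base edge.

```bash
python3 -m pendant '{"translation":[[5,0,-4],[5,0,-4],[5,0,-3.5],[5,0,-3.5],[6,0,-3],[6,0,-3],[6.5,0,-2.5],[6.5,0,-2.5]],"roll":[0,0,0,0,0,0,0,0],"hand":[255,255,255,255,255,255,255,255]}' 5
python3 -m pendant '{"translation":[[6.5,0,-1.5],[6.5,0,-1.5],[6,0,-0.5],[6,0,-0.5],[7,0,0],[7,0,0.5],[6,0,1],[6,0,1]],"roll":[0,0,0,0,0,0,0,0],"hand":[255,255,255,255,255,255,255,255]}' 5
python3 - <<'E'
from h import *
f=env.grab_frame("scene"); save(f,"s3.png"); im=f["frame"][190:310,300:460]; cv2.imwrite("pics/s3c.png",cv2.resize(cv2.cvtColor(im,cv2.COLOR_RGB2BGR),None,fx=4,fy=4))
E
```

```text
time_s: 5.93
ee_pos: [520.3, -282.2, 74.2]
ee_rot: [180.0, -0.0, 152.9]
force: [-0.1, -0.4, -1.4]
gripper_width: 27.4
gripper_force: 5.5
time_s: 6.6
ee_pos: [475.0, -259.0, 75.3]
ee_rot: [180.0, -0.0, 152.9]
force: [0.2, -0.0, -1.3]
gripper_width: 27.1
gripper_force: 5.5
```

View pics/s3c.png

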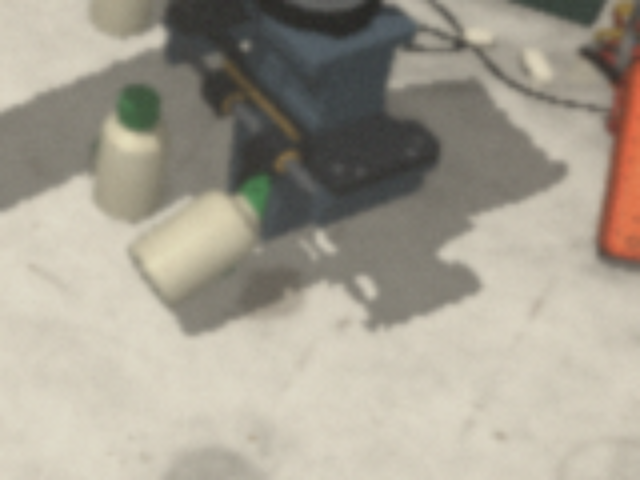

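The base is off the bench and still tilted about 30° (base at crop (150,280), shadow below it), so pad friction is holding the angle. I'll lower it, loosen the grip to 3 N and raise it slowly so gravity swings it down.

```bash
python3 -m pendant '{"translation":[[0,0,5],[0,0,5],[0,0,5],[0,0,5],[0,0,4],[0,0,0],[0,0,0],[0,0,0]],"roll":[0,0,0,0,0,0,0,0],"hand":[255,255,255,255,255,255,255,255]}' 5
python3 -m pendant '{"translation":[[0,0,0],[0,0,0],[0,0,0],[0,0,0],[0,0,-2],[0,0,-2],[0,0,-3],[0,0,-3]],"roll":[0,0,0,0,0,0,0,0],"hand":[255,255,255,255,255,255,255,255]}' 3
python3 - <<'E'
from h import *
f=env.grab_frame("scene"); save(f,"s4.png")
p=pts(f,np.ones(f["z_map"].shape,bool)); c=f["frame"][f["z_map"]>0].astype(int)
s=np.array(env.state()["ee_pos"]); u=np.array([-.89,.455])
t=(p[:,:2]-s[:2])@u; n=(p[:,:2]-s[:2])@np.array([u[1],-u[0]])
cream=(c.min(1)>90)|((c[:,0]>100))
k=(abs(n)<30)&(t>-40)&(t<130)&(p[:,2]>4)&(p[:,2]<90)&(c[:,0]>c[:,2]+8)&(c.max(1)>90)
for lo in range(-30,130,10):
    j=k&(t>=lo)&(t<lo+10); 
    if j.sum()>3: print(lo,j.sum(),p[j][:,2].min().round(),p[j][:,2].max().round())
E
```

```text
time_s: 7.32
ee_pos: [475.8, -259.4, 51.4]
ee_rot: [180.0, 0.0, 152.9]
force: [-0.4, -0.8, -1.5]
gripper_width: 27.1
gripper_force: 5.5
time_s: 7.98
ee_pos: [475.7, -259.3, 61.8]
ee_rot: [180.0, 0.0, 152.9]
force: [0.9, 0.6, -0.7]
gripper_width: 27.7
gripper_force: 3.5
10 10 64.0 80.0
20 41 58.0 87.0
30 67 34.0 89.0
40 88 29.0 88.0
50 91 25.0 85.0
60 89 4.0 80.0
70 89 4.0 74.0
80 84 32.0 67.0
90 31 49.0 64.0
```

Even 3 N holds the tilt, because the full cap length is in the pads. I'll lay the bottle back down and regrip only the tip of the cap, so it can turn freely.

```bash
python3 -m pendant '{"translation":[[0,0,6],[0,0,7],[0,0,7],[0,0,7],[0,0,7],[0,0,7],[0,0,7],[0,0,6]],"roll":[0,0,0,0,0,0,0,0],"hand":[255,255,255,255,255,255,255,255]}' 3
python3 -m pendant '{"translation":[[0,0,0],[0,0,0],[0,0,0],[0,0,0],[0,0,0],[0,0,0],[0,0,0],[0,0,0]],"roll":[0,0,0,0,0,0,0,0],"hand":[200,170,140,120,120,120,120,120]}' 3
python3 - <<'E'
from h import *
f=env.grab_frame("wrist"); save(f,"w5.png"); p=pts(f,np.ones(f["z_map"].shape,bool)); c=f["frame"][f["z_map"]>0].astype(int)
s=np.array(env.state()["ee_pos"]); print(s.round(1)); u=np.array([-.89,.455])
d=p[:,:2]-s[:2]; t=d@u; n=d@np.array([u[1],-u[0]])
k=(abs(n)<40)&(t>-20)&(t<130)&(p[:,2]>12)&(p[:,2]<60)&(c.max(1)>60)
g=k&(c[:,1]>c[:,0]+15); b=k&(c[:,0]>c[:,2]+8)
for nm,m in(("cap",g),("body",b)):
    if m.sum(): print(nm,m.sum(),"t",np.percentile(t[m],[1,99]).round(1),"n",np.percentile(n[m],[1,99]).round(1),"z",np.percentile(p[m][:,2],[1,99]).round(1))
j=b&(p[:,2]>45); print("ridge n vs t",np.polyfit(t[j],n[j],1), "z vs t",np.polyfit(t[j],p[j][:,2],1))
E
```

```text
time_s: 8.7
ee_pos: [475.5, -259.3, 6.5]
ee_rot: [180.0, -0.0, 152.9]
force: [2.2, -0.9, 2.8]
gripper_width: 27.3
gripper_force: 3.0
time_s: 9.37
ee_pos: [475.6, -259.3, 7.5]
ee_rot: [180.0, 0.0, 152.9]
force: [0.5, 0.2, 0.5]
gripper_width: 48.5
gripper_force: 0.0
[ 475.6 -259.3    7.5]
cap 2232 t [ 0.5 18.2] n [-14.6  12.2] z [25.5 38.8]
body 21589 t [19.4 95.7] n [-23.7  21.4] z [29.9 48.6]
ridge n vs t [-0.0019933  -1.07180425] z vs t [-7.92762881e-03  4.73203709e+01]
```

View pics/w5.png

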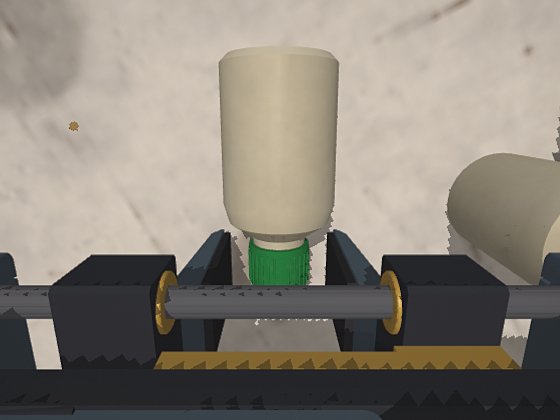

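The bottle lies flat again, cap between the fingers at (278,262), body at (278,140). I'll back off 12 mm to grip the cap tip only, then lift with 4 N.

```bash
python3 -m pendant '{"translation":[[-4,0,0],[-4,0,0],[-4,0,0],[0,0,0],[0,0,0],[0,0,0],[0,0,0],[0,0,0]],"roll":[0,0,0,0,0,0,0,0],"hand":[120,120,120,120,255,255,255,255]}' 4
python3 -m pendant '{"translation":[[0,0,0],[0,0,0],[0,0,-4],[0,0,-4],[0,0,-4],[0,0,-4],[0,0,-4],[0,0,-4]],"roll":[0,0,0,0,0,0,0,0],"hand":[255,255,255,255,255,255,255,255]}' 4
python3 -m pendant '{"translation":[[0,0,-4],[0,0,-4],[0,0,-4],[0,0,0],[0,0,0],[0,0,0],[0,0,0],[0,0,0]],"roll":[0,0,0,0,0,0,0,0],"hand":[255,255,255,255,255,255,255,255]}' 4
cat > side.py <<'E'
from h import *
def side(cam="scene"):  # profile of the held bottle in the plane of tool x and z
    f=env.grab_frame(cam); p=pts(f,np.ones(f["z_map"].shape,bool)); c=f["frame"][f["z_map"]>0].astype(int)
    s=np.array(env.state()["ee_pos"]); u=np.array([-.89,.455]); d=p[:,:2]-s[:2]; t=d@u; n=d@np.array([u[1],-u[0]])
    k=(abs(n)<30)&(t>-60)&(t<110)&(p[:,2]>5)&(p[:,2]<s[2]+30)&(c[:,0]>c[:,2]+8)&(c.max(1)>90)
    print("tcp",s.round(1))
    for lo in range(-50,110,10):
        j=k&(t>=lo)&(t<lo+10)
        if j.sum()>8: print(lo,j.sum(),np.percentile(p[j][:,2],[3,97]).round())
    return f
E
python3 - <<'E'
from side import *
side()
E
```

```text
time_s: 10.08
ee_pos: [486.1, -264.7, 7.4]
ee_rot: [180.0, -0.0, 152.9]
force: [0.5, 0.4, -0.6]
gripper_width: 27.1
gripper_force: 4.0
time_s: 10.75
ee_pos: [486.4, -264.8, 32.0]
ee_rot: [180.0, 0.0, 152.9]
force: [-0.4, -0.2, -1.1]
gripper_width: 27.1
gripper_force: 4.0
time_s: 11.42
ee_pos: [486.5, -264.9, 43.4]
ee_rot: [180.0, 0.0, 152.9]
force: [1.6, 0.1, 0.1]
gripper_width: 27.6
gripper_force: 4.0
tcp [ 486.4 -264.9   43.3]
20 11 [47. 63.]
30 35 [43. 66.]
40 62 [33. 69.]
50 81 [23. 68.]
60 88 [28. 65.]
70 85 [23. 60.]
80 81 [22. 55.]
90 91 [13. 50.]
100 46 [29. 45.]
```

```bash
python3 -m pendant '{"translation":[[0,0,-3],[0,0,-3],[0,0,-3],[0,0,-3],[0,0,-3],[0,0,-3],[0,0,0],[0,0,0]],"roll":[0,0,0,0,0,0,0,0],"hand":[255,255,255,255,255,255,255,255]}' 3
python3 - <<'E'
from side import *
f=side(); save(f,"s6.png"); cv2.imwrite("pics/s6c.png",cv2.resize(cv2.cvtColor(f["frame"][190:310,300:460],cv2.COLOR_RGB2BGR),None,fx=4,fy=4))
E
```

```text
time_s: 12.13
ee_pos: [486.9, -265.1, 62.0]
ee_rot: [180.0, 0.1, 152.9]
force: [1.8, -0.3, 0.9]
gripper_width: 27.6
gripper_force: 3.0
tcp [ 487.  -265.2   61.9]
20 10 [54. 72.]
30 55 [27. 78.]
40 77 [23. 78.]
50 98 [36. 75.]
60 101 [26. 68.]
70 99 [16. 60.]
80 84 [21. 50.]
90 50 [28. 42.]
```

View pics/s6c.png

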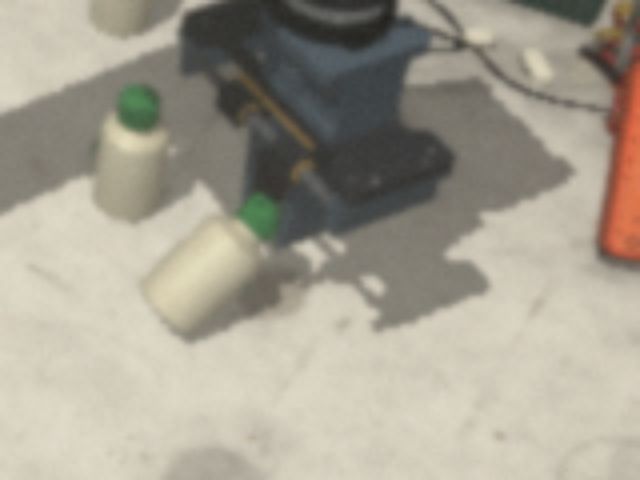

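It is turning now: about 38° tilt, with the base edge on the bench at crop (190,335). I'll keep lifting at 3 N.

```bash
python3 -m pendant '{"translation":[[0,0,-2],[0,0,-2],[0,0,-2],[0,0,-2],[0,0,-2],[0,0,-2],[0,0,0],[0,0,0]],"roll":[0,0,0,0,0,0,0,0],"hand":[255,255,255,255,255,255,255,255]}' 3
python3 - <<'E'
from side import *
f=side(); save(f,"s7.png")
E
```

```text
time_s: 12.85
ee_pos: [486.7, -265.0, 73.8]
ee_rot: [180.0, 0.1, 152.9]
force: [-0.1, -0.4, 1.2]
gripper_width: 27.2
gripper_force: 3.0
tcp [ 486.7 -265.    73.7]
20 36 [24. 83.]
30 79 [25. 83.]
40 101 [29. 81.]
50 124 [19. 74.]
60 116 [17. 61.]
70 84 [20. 46.]
80 15 [25. 33.]
```

```bash
python3 -m pendant '{"translation":[[0,0,-1.5],[0,0,-1.5],[0,0,-1.5],[0,0,-1.5],[1,0,0],[3,0,0],[3,0,0],[3,0,0]],"roll":[0,0,0,0,0,0,0,0],"hand":[255,255,255,255,255,255,255,255]}' 3
python3 - <<'E'
from side import *
f=side(); save(f,"s8.png")
E
```

```text
time_s: 13.57
ee_pos: [477.5, -260.4, 80.0]
ee_rot: [-180.0, 0.1, 152.9]
force: [-0.0, -0.5, 2.2]
gripper_width: 27.3
gripper_force: 3.0
tcp [ 476.7 -259.9   79.8]
0 15 [17. 70.]
10 38 [29. 79.]
20 90 [14. 84.]
30 131 [12. 79.]
40 158 [15. 72.]
50 80 [13. 45.]
```

```bash
python3 -m pendant '{"translation":[[3,0,0],[3,0,0],[3,0,0],[3,0,0.5],[3,0,0.5],[3,0,0.5],[3,0,0.5],[0,0,1]],"roll":[0,0,0,0,0,0,0,0],"hand":[255,255,255,255,255,255,255,255]}' 3
python3 - <<'E'
from side import *
f=side(); save(f,"s9.png"); cv2.imwrite("pics/s9c.png",cv2.resize(cv2.cvtColor(f["frame"][190:310,300:460],cv2.COLOR_RGB2BGR),None,fx=4,fy=4))
E
```

```text
time_s: 14.28
ee_pos: [457.9, -250.4, 76.6]
ee_rot: [-180.0, -0.0, 152.9]
force: [-2.9, -0.6, 8.8]
gripper_width: 27.2
gripper_force: 4.6
tcp [ 458.2 -250.6   76.6]
-10 11 [20. 60.]
0 35 [11. 70.]
10 67 [ 9. 77.]
20 126 [11. 82.]
30 186 [ 7. 73.]
40 17 [11. 61.]
```

View pics/s9c.png

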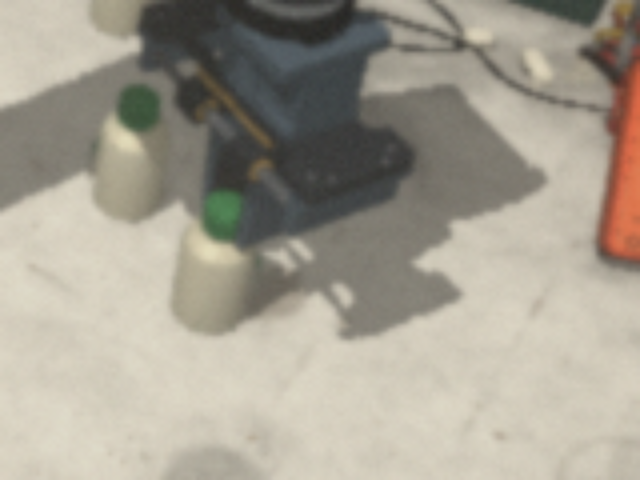

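It is almost upright: cap at crop (223,212), base at (205,325). I'll nudge it the rest of the way, release, and measure the cap.

```bash
python3 -m pendant '{"translation":[[2,0,0],[2,0,0],[1,0,-0.5],[0,0,0],[0,0,0],[0,0,0],[0,0,0],[0,0,0]],"roll":[0,0,0,0,0,0,0,0],"hand":[255,255,255,240,200,150,120,120]}' 3
python3 - <<'E'
from h import *
f=env.grab_frame("wrist"); save(f,"w10.png"); p=pts(f,np.ones(f["z_map"].shape,bool)); c=f["frame"][f["z_map"]>0].astype(int)
s=np.array(env.state()["ee_pos"]); print(s.round(1)); a=np.radians(152.9);u=np.array([np.cos(a),np.sin(a)])
d=p[:,:2]-s[:2]; t=d@u; n=d@np.array([u[1],-u[0]])
k=(abs(n)<30)&(t>-20)&(t<60)&(c[:,1]>c[:,0]+15)&(p[:,2]>75)&(p[:,2]<120)
z=p[k][:,2]; print(k.sum(), np.percentile(z,[2,50,98]))
k&=p[:,2]>np.percentile(z,98)-3; print("cap top t",np.percentile(t[k],[1,99]),"n",np.percentile(n[k],[1,99]),p[k].mean(0))
E
```

```text
time_s: 15.0
ee_pos: [453.5, -247.9, 76.3]
ee_rot: [180.0, -0.1, 152.9]
force: [-0.4, -0.6, 0.9]
gripper_width: 44.5
gripper_force: 0.0
[ 453.6 -247.9   76.3]
3195 [ 82.73699588  98.9805081  100.63267642]
cap top t [-0.46372423 23.21997466] n [-13.40409129  10.20564809] [ 442.32216069 -243.91014232   99.31268102]
```

Upright: cap top at z ≈ 100, centre 11.5 mm ahead in tool x. I'll centre on it, grip firmly, lift, and carry it to the cell at (588,142).

```bash
python3 -m pendant '{"translation":[[4,-1,0],[4,-0.6,0],[3.5,0,-0.5],[0,0,0],[0,0,0],[0,0,0],[0,0,0],[0,0,0]],"roll":[0,0,0,0,0,0,0,0],"hand":[120,120,120,255,255,255,255,255]}' 20
python3 -m pendant '{"translation":[[0,0,0],[0,0,-10],[0,0,-18],[0,0,-22],[0,0,-22],[0,0,-20],[0,0,-14],[0,0,-6]],"roll":[0,0,0,0,0,0,0,0],"hand":[255,255,255,255,255,255,255,255]}' 20
python3 -m pendant '{"translation":[[2.3,20,0],[3.2,28,0],[3.65,32,0],[3.65,32,0],[3.65,32,0],[3.65,32,0],[3.65,32,0],[3.65,32,0]],"roll":[0,0,0,0,0,0,0,0],"hand":[255,255,255,255,255,255,255,255]}' 20
python3 -m pendant '{"translation":[[3.65,32,0],[3.65,32,0],[3.65,32,0],[3.65,32,0],[2.5,22,0],[1.6,14,0],[0.6,5.7,0],[0,0,0]],"roll":[0,0,0,0,0,0,0,0],"hand":[255,255,255,255,255,255,255,255]}' 20
python3 - <<'E'
from h import *
go(587.6,142,84,152.9)
f=env.grab_frame("wrist"); save(f,"w11.png")
p=pts(f,np.ones(f["z_map"].shape,bool)); q=p[(p[:,2]>44)&(p[:,2]<54)&(p[:,0]>430)&(p[:,0]<650)&(p[:,1]>70)&(p[:,1]<270)]
print(len(q),q.min(0).round(),q.max(0).round(),cv2.minAreaRect(q[:,:2].astype(np.float32)))
g=env.grab_frame("scene"); save(g,"s11.png")
E
```

```text
time_s: 15.72
ee_pos: [443.5, -244.7, 77.5]
ee_rot: [180.0, 0.0, 152.9]
force: [-0.3, -0.5, 0.7]
gripper_width: 27.0
gripper_force: 19.9
time_s: 16.38
ee_pos: [444.2, -245.2, 192.2]
ee_rot: [-180.0, 0.2, 152.9]
force: [-0.2, 0.3, -1.0]
gripper_width: 27.0
gripper_force: 20.0
time_s: 17.05
ee_pos: [528.0, -16.9, 189.0]
ee_rot: [-180.0, -0.1, 152.9]
force: [0.6, 0.6, -0.4]
gripper_width: 26.9
gripper_force: 20.0
time_s: 17.72
ee_pos: [588.2, 141.9, 188.9]
ee_rot: [-180.0, -0.0, 153.0]
force: [-0.0, -0.3, -2.0]
gripper_width: 27.3
gripper_force: 20.0
at [588.2 141.9 188.9] [-180.   -0.  153.] w 27.3
now shift [  0.5  -0.2 104.9] dist 105.0 roll 0.001
after turn shift [  0.5  -0.2 104.9] dist 105.0 roll 0.001
7472 [441.  70.  44.] [624. 267.  54.] ((538.3011474609375, 165.69586181640625), (162.13800048828125, 162.56813049316406), 18.17780303955078)
```

View pics/w11.png

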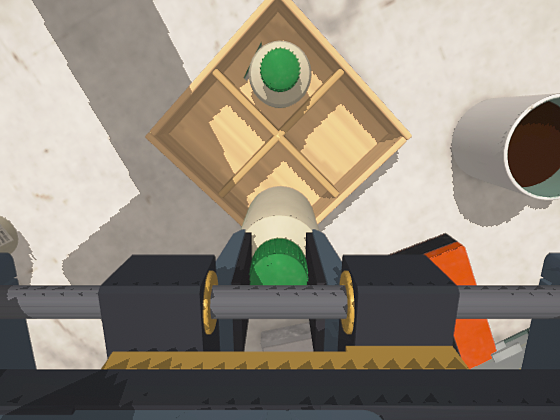

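The crate centre is confirmed at (538,166). The bottle hangs over the far cell at image (280,230), and the stored bottle stands at (281,70). Lowering.

```bash
python3 -m pendant '{"translation":[[0.5,0,20],[0,0,25],[0,0,22],[0,0,16],[0,0,10],[0,0,6],[0,0,3],[0,0,1]],"roll":[0,0,0,0,0,0,0,0],"hand":[255,255,255,255,255,255,255,255]}' 20
python3 -m pendant '{"translation":[[0,0,1],[0,0,1],[0,0,0.5],[0,0,0],[0,0,0],[0,0,0],[0,0,0],[0,0,0]],"roll":[0,0,0,0,0,0,0,0],"hand":[255,255,255,255,255,255,255,255]}' 10
```

```text
time_s: 18.48
ee_pos: [588.1, 141.2, 86.8]
ee_rot: [180.0, 0.0, 152.9]
force: [0.5, -0.3, -0.7]
gripper_width: 27.1
gripper_force: 20.0
time_s: 19.15
ee_pos: [587.8, 141.7, 84.0]
ee_rot: [180.0, 0.0, 152.9]
force: [0.8, -0.6, -0.9]
gripper_width: 27.2
gripper_force: 10.0
```

```bash
python3 -m pendant '{"translation":[[0,0,0.7],[0,0,0.7],[0,0,0],[0,0,0],[0,0,0],[0,0,0],[0,0,0],[0,0,0]],"roll":[0,0,0,0,0,0,0,0],"hand":[255,255,250,190,130,90,90,90]}' 10
python3 -m pendant '{"translation":[[0,0,-10],[0,0,-20],[0,0,-30],[0,0,-30],[-12,-10,-10],[-20,-17,0],[-24,-20,0],[-24,-20,0]],"roll":[0,0,0,0,0,0,0,0],"hand":[90,90,90,0,0,0,0,0]}' 20
python3 -m pendant '{"translation":[[-24,-20,0],[-22,-18,0],[-14,-12,0],[-8,-7,0],[0,0,0],[0,0,0],[0,0,0],[0,0,0]],"roll":[0,0,0,0,0,0,0,0],"hand":[0,0,0,0,0,0,0,0]}' 20
cat > cap.py <<'E'
from h import *
def cap(x,y,cam="wrist",r=60):
    f=env.grab_frame(cam); p=pts(f,np.ones(f["z_map"].shape,bool)); c=f["frame"][f["z_map"]>0].astype(int)
    k=(np.hypot(p[:,0]-x,p[:,1]-y)<r)&(c[:,1]>c[:,0]+15)&(p[:,2]>80)&(p[:,2]<125)
    if k.sum()<20: print("none",k.sum()); return f
    z=np.percentile(p[k][:,2],95); k&=p[:,2]>z-3; q=p[k]
    (cx,cy),R=cv2.minEnclosingCircle(q[:,:2].astype(np.float32)); print("cap",k.sum(),"z",z.round(1),"mean",q.mean(0).round(1),"circ",round(cx,1),round(cy,1),round(R,1)); return f
E
python3 - <<'E'
from cap import *
f=cap(663,-36); save(f,"w12.png"); go(663,-36,77,152.9)
cap(588,142,"top")
E
```

```text
time_s: 19.82
ee_pos: [587.7, 141.6, 82.2]
ee_rot: [-180.0, -0.0, 152.9]
force: [-0.5, -0.3, 0.2]
gripper_width: 51.1
gripper_force: 0.0
time_s: 20.48
ee_pos: [629.0, 45.0, 183.9]
ee_rot: [179.9, 0.1, 153.0]
force: [0.2, 0.5, -0.6]
gripper_width: 89.1
gripper_force: 0.0
time_s: 21.15
ee_pos: [662.7, -34.7, 182.8]
ee_rot: [180.0, -0.0, 153.0]
force: [0.2, 0.0, -0.1]
gripper_width: 91.1
gripper_force: 0.0
cap 869 z 100.3 mean [663.3 -37.8  99.2] circ 663.5 -38.1 13.0
at [662.7 -34.8 182.8] [180.  -0. 153.] w 91.3
now shift [ -0.8  -1.  105.8] dist 106.0 roll 0.002
after turn shift [ -0.8  -1.  105.8] dist 106.0 roll 0.002
cap 19 z 109.7 mean [587.3 142.9 108.4] circ 587.7 143.8 12.6
```

The first bottle is placed in the crate. Bottle_b's cap is at (663.4,-38.0). I'll grasp it and carry it to (563,215).

```bash
python3 -m pendant '{"translation":[[-1,-1.2,20],[-1.1,-1.3,25],[0,0,25],[0,0,18],[0,0,11],[0,0,5],[0,0,1.5],[0,0,0]],"roll":[0,0,0,0,0,0,0,0],"hand":[80,80,80,80,80,80,150,255]}' 20
python3 -m pendant '{"translation":[[0,0,0],[0,0,0],[0,0,0],[0,0,-10],[0,0,-20],[0,0,-28],[0,0,-28],[0,0,-20]],"roll":[0,0,0,0,0,0,0,0],"hand":[255,255,255,255,255,255,255,255]}' 20
python3 -m pendant '{"translation":[[0,0,-10],[0,0,-5],[10.2,9,0],[18.4,16.2,0],[24.5,21.6,0],[26.6,23.4,0],[26.6,23.4,0],[26.6,23.4,0]],"roll":[0,0,0,0,0,0,0,0],"hand":[255,255,255,255,255,255,255,255]}' 20
python3 -m pendant '{"translation":[[24.5,21.6,0],[20.5,18,0],[16.4,14.4,0],[10.2,9,0],[0,0,0],[0,0,0],[0,0,0],[0,0,0]],"roll":[0,0,0,0,0,0,0,0],"hand":[255,255,255,255,255,255,255,255]}' 20
python3 - <<'E'
from cap import *
go(563.2,215.2,83,152.9); cap(588,142,"top",40);cap(489,191,"top",40)
E
```

```text
time_s: 21.92
ee_pos: [664.4, -39.1, 77.7]
ee_rot: [180.0, 0.1, 152.9]
force: [0.0, -0.6, 0.6]
gripper_width: 52.3
gripper_force: 0.0
time_s: 22.58
ee_pos: [664.4, -39.4, 186.3]
ee_rot: [179.9, 0.2, 152.9]
force: [-0.3, -0.4, -1.8]
gripper_width: 26.9
gripper_force: 19.9
time_s: 23.25
ee_pos: [596.2, 127.2, 195.9]
ee_rot: [-179.9, -0.2, 152.9]
force: [1.3, -0.3, -0.7]
gripper_width: 26.9
gripper_force: 19.9
time_s: 23.92
ee_pos: [564.1, 212.9, 197.7]
ee_rot: [-180.0, -0.0, 152.8]
force: [-0.0, -0.2, -2.0]
gripper_width: 27.1
gripper_force: 19.9
at [564.1 212.9 197.7] [-180.    -0.   152.8] w 27.1
now shift [  1.8   1.7 114.7] dist 115.0 roll -0.001
after turn shift [  1.8   1.7 114.7] dist 115.0 roll -0.001
cap 8 z 110.5 mean [583.4 138.5 109.6] circ 583.7 137.1 8.8
none 0
```

```bash
python3 -m pendant '{"translation":[[1,1,15],[0.8,0.7,25],[0,0,25],[0,0,20],[0,0,13],[0,0,8],[0,0,4],[0,0,1.5]],"roll":[0,0,0,0,0,0,0,0],"hand":[255,255,255,255,255,255,255,255]}' 20
python3 -m pendant '{"translation":[[0,0,1],[0,0,0.7],[0,0,0.5],[0,0,0],[0,0,0],[0,0,0],[0,0,0],[0,0,0]],"roll":[0,0,0,0,0,0,0,0],"hand":[255,255,255,255,255,255,255,255]}' 10
```

```text
time_s: 24.68
ee_pos: [563.8, 216.1, 88.0]
ee_rot: [179.9, 0.1, 152.9]
force: [-1.2, -0.6, 9.5]
gripper_width: 27.1
gripper_force: 20.0
time_s: 25.35
ee_pos: [564.9, 216.8, 87.7]
ee_rot: [179.8, 0.2, 152.9]
force: [-1.6, -0.2, 8.5]
gripper_width: 27.2
gripper_force: 10.0
```

It touched down about 4 mm early, so I'll check before releasing.

Run:
```python
from h import *
f=env.grab_frame("wrist"); save(f,"w13.png")
p=pts(f,np.ones(f["z_map"].shape,bool)); c=f["frame"][f["z_map"]>0].astype(int)
k=(np.hypot(p[:,0]-564,p[:,1]-216)<20)&(c[:,1]>c[:,0]+15); print(k.sum(),np.percentile(p[k][:,2],[5,50,97]).round(1))
```

```text
2364 [ 89.5 104.6 106.5]
```

View pics/w13.png

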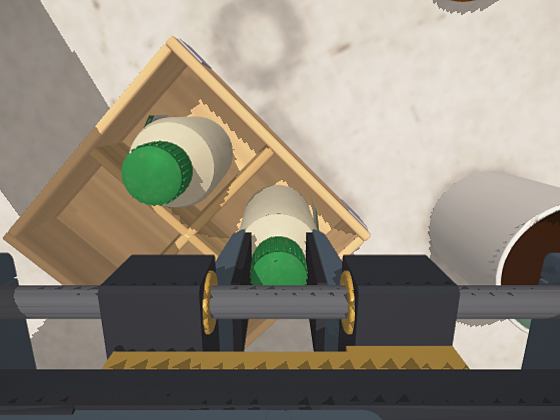

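The cap top is at 106.5, so the bottle stands on the crate floor, inside its cell at image (280,225). Release it and go to bottle_a.

```bash
python3 -m pendant '{"translation":[[0,0,0],[0,0,0],[0,0,0],[0,0,0],[0,0,0],[0,0,-10],[0,0,-20],[0,0,-30]],"roll":[0,0,0,0,0,0,0,0],"hand":[240,190,130,90,90,90,90,90]}' 10
python3 -m pendant '{"translation":[[0,0,-30],[0,0,-15],[-4.5,-15,0],[-7.8,-26,0],[-10.2,-34,0],[-10.8,-36,0],[-10.8,-36,0],[-10.8,-36,0]],"roll":[0,0,0,0,0,0,0,0],"hand":[90,80,80,80,80,80,80,80]}' 20
python3 -m pendant '{"translation":[[-10.8,-36,0],[-10.8,-36,0],[-10.2,-34,0],[-9,-30,0],[-6,-20,0],[-3.9,-13,0],[0,0,0],[0,0,0]],"roll":[0,0,0,0,0,0,0,0],"hand":[80,80,80,80,80,80,80,80]}' 20
python3 - <<'E'
from cap import *
f=cap(497,-146); go(497,-147,77.5,152.9)
E
```

```text
time_s: 26.07
ee_pos: [561.3, 215.7, 143.1]
ee_rot: [-179.8, -0.2, 152.9]
force: [0.1, -0.2, -0.3]
gripper_width: 58.7
gripper_force: 0.0
time_s: 26.73
ee_pos: [526.8, 26.2, 188.6]
ee_rot: [-179.9, -0.1, 152.9]
force: [0.5, -0.2, -0.2]
gripper_width: 62.6
gripper_force: 0.0
time_s: 27.4
ee_pos: [495.6, -145.7, 188.7]
ee_rot: [180.0, -0.1, 152.8]
force: [0.2, -0.0, 0.6]
gripper_width: 62.6
gripper_force: 0.0
cap 826 z 100.5 mean [ 496.2 -148.5   99.2] circ 496.5 -148.7 13.0
at [ 495.9 -144.9  188.8] [ 1.800e+02 -1.000e-01  1.529e+02] w 62.7
now shift [ -1.9  -1.3 111.3] dist 111.0 roll -0.001
after turn shift [ -1.9  -1.3 111.3] dist 111.0 roll -0.001
```

```bash
python3 -m pendant '{"translation":[[-1,-1.4,20],[-1,-1.4,25],[0,0,25],[0,0,20],[0,0,12],[0,0,6],[0,0,3],[0,0,0]],"roll":[0,0,0,0,0,0,0,0],"hand":[80,80,80,80,80,80,80,120]}' 20
python3 -m pendant '{"translation":[[0,0,0],[0,0,0],[0,0,0],[0,0,0],[0,0,0],[0,0,0],[0,0,0],[0,0,-5]],"roll":[0,0,0,0,0,0,0,0],"hand":[255,255,255,255,255,255,255,255]}' 20
python3 -m pendant '{"translation":[[0,0,-15],[0,0,-25],[0,0,-25],[0,0,-10],[5.3,12.2,0],[9.5,22,0],[12.7,29.3,0],[13.8,31.7,0]],"roll":[0,0,0,0,0,0,0,0],"hand":[255,255,255,255,255,255,255,255]}' 20
python3 -m pendant '{"translation":[[13.8,31.7,0],[13.8,31.7,0],[12.7,29.3,0],[10.6,24.4,0],[8.5,19.5,0],[5.3,12.2,0],[0,0,0],[0,0,0]],"roll":[0,0,0,0,0,0,0,0],"hand":[255,255,255,255,255,255,255,255]}' 20
python3 - <<'E'
from cap import *
go(513.4,116.8,83.5,152.9)
E
```

```text
time_s: 28.12
ee_pos: [497.2, -147.8, 78.2]
ee_rot: [180.0, -0.0, 153.0]
force: [0.0, -0.4, 0.1]
gripper_width: 58.5
gripper_force: 0.0
time_s: 28.78
ee_pos: [496.3, -148.3, 82.6]
ee_rot: [-180.0, -0.1, 152.9]
force: [-0.0, -0.1, -2.7]
gripper_width: 26.8
gripper_force: 20.0
time_s: 29.45
ee_pos: [502.4, -43.8, 156.8]
ee_rot: [-180.0, -0.2, 152.8]
force: [0.9, 0.2, -2.2]
gripper_width: 26.9
gripper_force: 20.0
time_s: 30.12
ee_pos: [513.1, 117.2, 157.3]
ee_rot: [-179.9, -0.1, 153.0]
force: [-0.3, 0.1, -2.3]
gripper_width: 27.4
gripper_force: 20.0
at [513.1 117.2 157.3] [-1.799e+02 -1.000e-01  1.530e+02] w 27.4
now shift [-0.5 -0.2 73.8] dist 74.0 roll 0.002
after turn shift [-0.5 -0.2 73.8] dist 74.0 roll 0.002
```

```bash
python3 -m pendant '{"translation":[[0,0,12],[0,0,18],[0,0,16],[0,0,12],[0,0,7],[0,0,4],[0,0,2],[0,0,1]],"roll":[0,0,0,0,0,0,0,0],"hand":[255,255,255,255,255,255,255,255]}' 20
python3 -m pendant '{"translation":[[0,0,0.7],[0,0,0.5],[0,0,0.4],[0,0,0.4],[0,0,0],[0,0,0],[0,0,0],[0,0,0]],"roll":[0,0,0,0,0,0,0,0],"hand":[255,255,255,255,255,255,255,255]}' 10
```

```text
time_s: 30.78
ee_pos: [514.2, 116.6, 86.5]
ee_rot: [180.0, 0.0, 152.9]
force: [0.0, 0.3, -2.5]
gripper_width: 26.9
gripper_force: 20.0
time_s: 31.45
ee_pos: [514.3, 117.1, 84.8]
ee_rot: [180.0, 0.0, 152.9]
force: [-0.1, 0.2, 1.6]
gripper_width: 27.5
gripper_force: 10.0
```

Contact felt. I'll release, rise, back away, and check.

```bash
python3 -m pendant '{"translation":[[0,0,0.4],[0,0,0],[0,0,0],[0,0,0],[0,0,0],[0,0,0],[0,0,-10],[0,0,-20]],"roll":[0,0,0,0,0,0,0,0],"hand":[255,250,190,130,90,90,90,90]}' 10
python3 -m pendant '{"translation":[[0,0,-30],[0,0,-30],[0,0,-30],[-8,-25,0],[-9,-30,0],[-9,-30,0],[-9,-30,0],[-9,-30,0]],"roll":[0,0,0,0,0,0,0,0],"hand":[90,90,90,90,90,90,90,90]}' 10
python3 -m pendant '{"translation":[[-9,-30,0],[-9,-30,0],[-9,-30,0],[-5,-15,0],[0,0,0],[0,0,0],[0,0,0],[0,0,0]],"roll":[0,0,0,0,0,0,0,0],"hand":[90,90,90,90,90,90,90,90]}' 10
python3 - <<'E'
from cap import *
for x,y in((588,141),(563,215),(513,117),(492,190)): f=cap(x,y,"top",30)
for n in("mug","solder_spool"):
    for r in env.regions_of(f,n)[:1]: print(n,np.median(pts(f,r["pixels"]),0).round())
cv2.imwrite("pics/end.png",cv2.resize(cv2.cvtColor(f["frame"][130:320,120:360],cv2.COLOR_RGB2BGR),None,fx=3,fy=3))
E
```

```text
time_s: 32.12
ee_pos: [512.1, 116.6, 112.5]
ee_rot: [-179.8, -0.3, 152.9]
force: [-0.1, 0.7, 0.2]
gripper_width: 57.0
gripper_force: 0.0
time_s: 32.78
ee_pos: [486.6, -33.3, 204.7]
ee_rot: [180.0, 0.0, 152.9]
force: [-0.7, 0.2, 0.1]
gripper_width: 59.0
gripper_force: 0.0
time_s: 33.45
ee_pos: [467.9, -139.2, 204.1]
ee_rot: [180.0, 0.0, 153.0]
force: [-0.0, -0.6, 0.3]
gripper_width: 59.2
gripper_force: 0.0
cap 16 z 110.7 mean [586.8 145.8 110.2] circ 586.4 145.0 10.8
cap 19 z 111.1 mean [562.1 216.9 109.9] circ 561.4 217.5 9.8
cap 18 z 110.6 mean [513.1 115.6 109.6] circ 512.4 115.9 10.8
cap 26 z 110.1 mean [494.2 190.2 109.1] circ 494.3 189.6 12.4
mug [638. 351.  57.]
solder_spool [305. 358.  67.]
```

View pics/end.png

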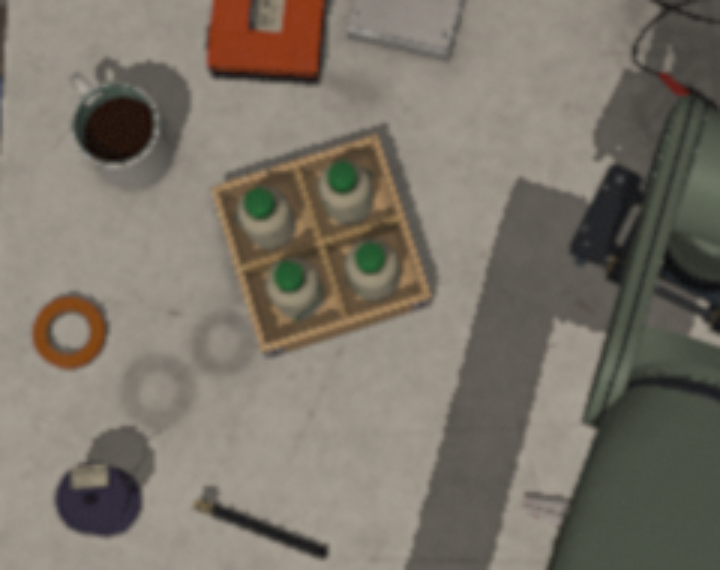

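All four bottles stand one per cell (caps at (260,203), (342,178), (290,275), (370,257)), the mug and spool haven't moved, and the arm is clear.

```bash
python3 -c "
from workcell import env
print(env.job_done())"
```

```text
the job is handed in; nothing more can be done
None
```

I handed the job in at about 33 s: the last picture shows all four bottles standing upright in the crate, one per cell, with the mug and solder spool unmoved; no verdict came back.

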